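# Close the fuel tank with its ratcheting cap

### The job

Close the fuel tank with the ridged cap that lies loose on the bench: set its nose in the filler neck, lean on it only lightly and turn it clockwise until you feel its lugs drop through the notches, then press it down against its spring and go on turning until the ratchet clicks. Stop after one to three clicks and let go, with the cap locked down level on the neck; never lean hard on the neck, and leave the other things on the bench where they are.

Things in the scene. Friction and masses are not known exactly. Their poses are not given: they have to be found in the camera images.
- cap: Black ratcheting fuel cap standing on its nose. Origin: centre of the nose's underside, z up. Grip disc 76 mm wide, z 23 to 37 mm; on it an upright ridge to pinch, 62 mm long along x, 12 mm thick in y, z 37 to 63. Below: nose 33 mm wide at the foot, 40 above z 8; steel lug bar 50 x 15 x 4 mm across it, z 10 to 14; sprung rubber seal, underside at z 16. About 0.2 kg
- ridge_end (a point): Point at the +x end of the cap's ridge: 31 mm from the cap's axis, 53 mm above the cap's origin. Turning clockwise is seen from above.
- ratchet: Ratchet wheel inside the cap, unseen; same origin as the cap. Its x axis lies along the ridge at the start and lags when the grip slips: a click each 20 degrees, at about 0.3 N m either way. The lug bar turns with this wheel but set at an unknown angle to it: within 63 degrees of the ridge at the start. It cannot be seen from above. The two lugs are alike.
- tank: Fixed grey steel fuel tank, 210 x 290 mm (seam flange 235 x 315), top 125 mm above the bench. Origin: centre of its underside, z up. The filler neck stands on its top.
- neck (a point): Centre of the neck's mouth, 153 mm above the bench; axes as the tank's. Neck 66 mm wide, hole 43 mm. Two notches for the lugs on the x and -x sides, 5 degrees play each way. Lugs on the flange: cap origin at z -10 mm; dropped in, seal touching: -16. Seal: 3 N, then 2 N/mm, stop at -21.5. Clockwise from the notch, ramps draw the lugs under; end stop after 55 degrees, cap then at -19.
- funnel: Bystander: blue funnel standing mouth down, 84 mm wide, 130 mm tall. Origin: centre of its underside.
- flask: Bystander: aluminium oil flask with black cap, 55 x 100 mm, 182 mm tall. Origin: centre of its underside.
- dish: Bystander: small steel dish, 104 mm wide, 34 mm tall. Origin: centre of its underside.
- wrench: Bystander: open-ended wrench lying flat, 180 mm long along its x. Origin: below its middle.

How it is judged:
By the outcome, as a careful person would: the job done as asked, in the order asked, and still so for the second after the job is handed in, with the robot touching nothing.
It also fails if it takes over 72 s, if anything falls off the work surface, if the arm or the gripper's body presses on something with over 40 N, if the wrist force passes 120 N, or if a joint passes its speed limit or range.

### The arm

A 6-joint arm with a two-finger parallel gripper is mounted at the origin on the work surface. World frame = base frame: x ahead of the robot, y to its left, z up, the work surface at z = 0. Lengths are in m, angles in rad, forces in N, time in s.
With the tool pointing down it reaches from about 0.275 to 0.875 m from the base axis. Payload 12.5 kg.
Tool frame: the origin (TCP) lies on the centre line of the jaws, within the pads' length; the fingertips stand r.finger_overhang ahead of it and the grasp point (between the pads) lies 3 mm ahead of it (r.finger_overhang is the distance from the TCP to the fingertips, in m); z points along the fingers, y is the line along which they close (so a half turn about z gives the same grasp; the last joint's range is limited). The gripper opens to 85 mm and grips with 20 to 120 N. Pads are 22 mm wide; open, the fingers measure 114 mm over their backs; the gripper's body (76 mm by 85 mm) begins 54 mm behind the grasp point. The pads swing forward as they close: fully open they stand 13 mm farther back than shut.
Start: joints at [-1.346, 0.351, 1.652, -0, 1.139, -0.085], TCP at [0.168, -0.524, 0.253] pointing down, gripper open.
Joint ranges: [-2.75, 2.75], [-0.79, 2.1], [0.01, 2.65], [-1.57, 4.71], [0.07, 3.14], [-2.87, 2.87]. Speed limits (rad/s): [2.22, 2.22, 2.79, 3.14, 3.14, 3.14].

### API

Orientations are given as a unit quaternion [x, y, z, w].
In Python, from cell import r, optics gives the robot as it stands. The module is installed in compiled form; this text tells all that it offers. Calls block until the motion is done:
- r.move_to(position, orientation): joint-space move of the TCP to a pose.
- r.move_linear(position, rot=None, vel=0.15): straight line of the TCP; rot=None keeps the orientation; vel is the mean speed in m/s.
- r.set_joints(angles): joint-space move.
- r.set_gripper(opening, squeeze=None): opening from 0.0 (shut) to 1.0 (fully open); squeeze is the grip in N (None keeps the last); returns when the fingers have stopped.
- r.sleep(seconds).
- r.inverse_kinematics(position, orientation): joint angles nearest the present ones, or None.
- optics.get_image(name): name is "scene" or "side" or "wrist"; returns a dict with "pixels" (420x560x3 uint8, red, green, blue), "depth" (420x560 float32, m along the optical axis (not along the pixel's ray), 0 where there is no reading), "fx", "fy", "cx", "cy" (pixels), "camera_from_world" (4x4, takes a point from world to camera coordinates); the wrist camera has in their place "mount" (4x4, takes a point from camera to tool coordinates, whose origin is the TCP and whose axes are the flange's). Camera axes: x right, y down, z forward; pixel columns grow to the right and rows downward; lengths in m; the calibration is good to about 2 mm. A picture is of the moment at which its call begins: read the wrist's pose just before it.
A pose or a line that the arm cannot do raises r.PlanningError and nothing moves.
- r.hand_in(): hands the job in; it is judged then, once.
Readings, each from a call of its own:
- r.current_t(): time.
- r.current_q(): joint angles.
- r.current_qvel(): joint speeds.
- r.current_effort(): joint torques, N m.
- r.current_tool_pos(): TCP position.
- r.current_ee_rot(): TCP orientation.
- r.current_contact_force(): force on the tool from outside, world axes, zero at the start.
- r.current_torque(): the same for the moment, N m.
- r.current_opening(): opening from 0.0 (shut) to 1.0 (fully open).
- r.current_finger_force(): force on a finger pad.
Only numpy, scipy, OpenCV 4.12 (cv2) and the standard library are available. Lean on these libraries where they do the work, as an engineer would, in place of code of your own. Each camera call takes 0.05 s, during which the arm holds its last target. There are 200 camera calls.

## Working session

There is one attempt and no reset: what is moved stays moved. The work goes in short steps, each a Python script; the robot and the scene stay as the last script left them, time stands still between calls to the robot, and variables do not carry over. Pictures are saved under pics/ and viewed, at most 10 in all, crops included, and the job is handed in when it is done.

```bash
mkdir -p pics
python3 - <<'E'
from cell import r, optics
import cv2, numpy as np, pickle
d={}
for n in("scene","side","wrist"):
    p=(r.current_tool_pos(),r.current_ee_rot()); i=optics.get_image(n); i['pose']=p; d[n]=i
    cv2.imwrite(f"pics/{n}0.png",i["pixels"][...,::-1])
pickle.dump(d,open("d0.pkl","wb"))
for n in("scene","side"): print(n,d[n]["fx"],np.round(d[n]["camera_from_world"],3).tolist())
print(np.round(d["wrist"]["mount"],3).tolist(),r.finger_overhang,r.current_ee_rot(),r.current_t(),r.current_contact_force())
E
```

```text
scene 384.5154542363112 [[0.736, 0.677, -0.013, -0.42], [0.451, -0.505, -0.736, -0.216], [-0.505, 0.536, -0.677, 1.432], [0.0, 0.0, 0.0, 1.0]]
side 497.4666400511153 [[-0.749, -0.662, -0.007, 0.431], [-0.476, 0.546, -0.689, 0.351], [0.46, -0.513, -0.724, 1.127], [0.0, 0.0, 0.0, 1.0]]
[[0.001, -0.954, -0.3, 0.076], [1.0, 0.0, 0.001, -0.001], [-0.001, -0.3, 0.954, -0.121], [0.0, 0.0, 0.0, 1.0]] 0.022 [ 9.88024596e-01  1.54295854e-01 -3.41644654e-05 -4.31804998e-04] 0.15 [-0.19947455  0.12139206 -0.30063931]
```

View pics/scene0.png

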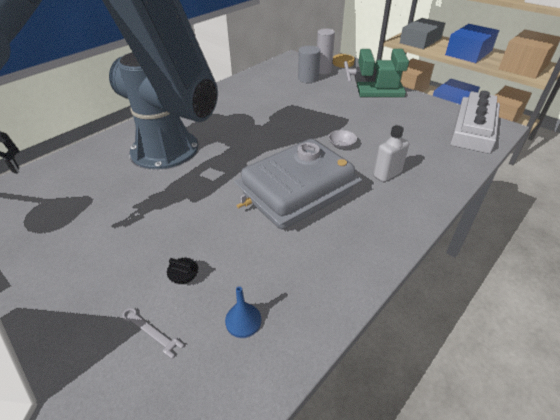

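View pics/side0.png

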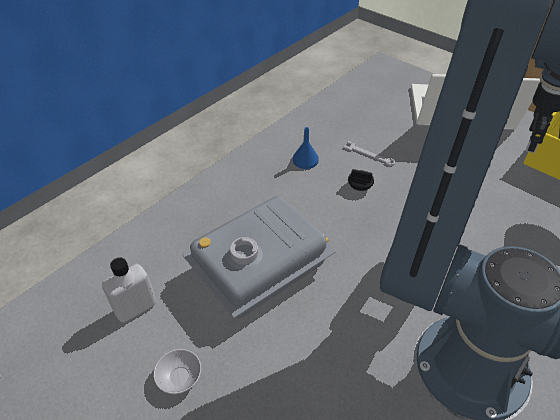

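```bash
cat > h.py <<'E'
import numpy as np, cv2
from scipy.spatial.transform import Rotation as R
def cloud(i, pose=None):
    d=i["depth"]; v,u=np.mgrid[:d.shape[0],:d.shape[1]]
    P=np.stack([(u-i["cx"])/i["fx"]*d,(v-i["cy"])/i["fy"]*d,d],-1)
    if "mount" in i:
        M=i["mount"]; P=P@M[:3,:3].T+M[:3,3]
        return R.from_quat(pose[1]).apply(P.reshape(-1,3)).reshape(P.shape)+pose[0]
    M=np.linalg.inv(i["camera_from_world"]); return P@M[:3,:3].T+M[:3,3]
E
python3 - <<'E'
from h import *
import pickle
d=pickle.load(open("d0.pkl","rb"))
for n,neck,cap in(("scene",(308,151),(182,270)),("side",(244,251),(361,179))):
    i=d[n]; W=cloud(i); ok=i["depth"]>0; px=i["pixels"].astype(int)
    def near(c,k): m=np.zeros(ok.shape,bool); m[c[1]-k:c[1]+k,c[0]-k:c[0]+k]=1; return m&ok
    q=W[near(neck,28)]; q=q[(q[:,2]>.146)&(q[:,2]<.165)]
    print(n,"neck",len(q),cv2.minEnclosingCircle(q[:,:2].astype(np.float32)),np.median(q[:,2]))
    q=W[near(cap,25)]; a=q[q[:,2]>.02]; print(" cap",len(a),cv2.minEnclosingCircle(a[:,:2].astype(np.float32)),a[:,2].max())
    b=q[(q[:,2]>.048)]; print(" ridge",len(b),cv2.minAreaRect(b[:,:2].astype(np.float32)))
    q=W[near((300,182) if n=="scene" else (262,252),75)]
    nk=q[(q[:,2]>.146)&(q[:,2]<.165)].mean(0)
    for lo,hi in((.1,.135),(.03,.07)):
        t=q[(q[:,2]>lo)&(q[:,2]<hi)&(np.linalg.norm(q[:,:2]-nk[:2],axis=1)<.3)]; print(" tank",lo,len(t),cv2.minAreaRect(t[:,:2].astype(np.float32)))
E
```

```text
scene neck 161 ((0.5382823944091797, 0.1761080026626587), 0.03536933287978172) 0.1522570907462918
 cap 682 ((0.5315946340560913, -0.3141009211540222), 0.04063444957137108) 0.0657371460730023
 ridge 173 ((0.5329296588897705, -0.31356173753738403), (0.0626051053404808, 0.01556739117950201), 22.321460723876953)
 tank 0.1 4299 ((0.5489282608032227, 0.11573923379182816), (0.28777796030044556, 0.20863522589206696), 79.26068878173828)
 tank 0.03 822 ((0.5508753657341003, 0.20045462250709534), (0.5286691784858704, 0.2715195417404175), 87.04817962646484)
side neck 307 ((0.5394436120986938, 0.1781739443540573), 0.035142019391059875) 0.15299255454708638
 cap 426 ((0.5357152819633484, -0.3126385807991028), 0.04535021632909775) 0.06737722709404759
 ridge 127 ((0.534823477268219, -0.3109440803527832), (0.06167186424136162, 0.02204289101064205), 23.978849411010742)
 tank 0.1 7478 ((0.547049880027771, 0.12391975522041321), (0.2870534360408783, 0.20853717625141144), 79.47723388671875)
 tank 0.03 529 ((0.545235276222229, 0.10447019338607788), (0.3477097153663635, 0.23195749521255493), 79.30630493164062)
```

View pics/wrist0.png

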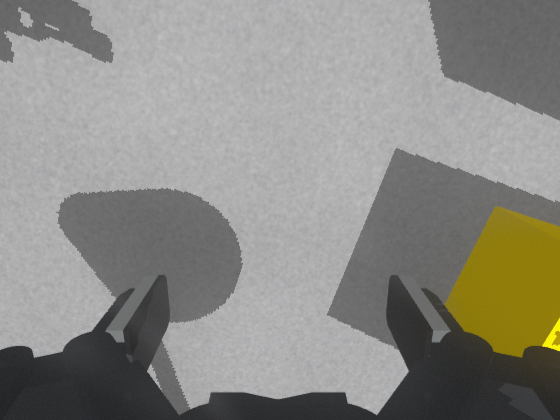

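```bash
cat >> h.py <<'E'
def rot(deg): return (R.from_euler('z',deg,degrees=True)*R.from_euler('x',np.pi)).as_quat()
def look(name):
    from cell import r,optics
    p=(np.array(r.current_tool_pos()),np.array(r.current_ee_rot())); i=optics.get_image("wrist")
    cv2.imwrite(f"pics/{name}.png",i["pixels"][...,::-1]); return i,cloud(i,p),p
def circ(q): return cv2.minEnclosingCircle(q[:,:2].astype(np.float32))
E
python3 - <<'E'
from h import *
from cell import r
import pickle
r.move_to([.5388,.177,.30],rot(249.4)); print(r.current_t(),r.current_q())
i,W,p=look("neck"); pickle.dump((i,W,p),open("neck.pkl","wb"))
ok=i["depth"]>0
q=W[ok]; q=q[(abs(q[:,2]-.153)<.004)&(np.linalg.norm(q[:,:2]-[.5388,.177],axis=1)<.05)]
print("neck",len(q),circ(q),np.median(q[:,2]),p[0])
r.move_to([.534,-.3125,.19],rot(203)); print(r.current_t(),r.current_q())
i,W,p=look("cap"); pickle.dump((i,W,p),open("cap.pkl","wb"))
q=W[i["depth"]>0]; q=q[np.linalg.norm(q[:,:2]-[.534,-.3125],axis=1)<.06]
a=q[(q[:,2]>.02)&(q[:,2]<.08)]; print("cap",circ(a),p[0])
b=q[(q[:,2]>.055)&(q[:,2]<.08)]; print("ridge",len(b),cv2.minAreaRect(b[:,:2].astype(np.float32)),np.median(b[:,2]))
a=cv2.imread("pics/neck.png");b=cv2.imread("pics/cap.png")
cv2.imwrite("pics/both.png",cv2.resize(np.vstack([a,b])[:, :],(400,600)))
E
```

```text
2.95 [ 2.34378187e-01  3.39001220e-01  1.54948752e+00 -8.90786478e-05
  1.25318075e+00 -2.54639782e+00]
neck 2941 ((0.537366509437561, 0.17691387236118317), 0.03301325440406799) 0.15309483294690907 [0.53896123 0.17647177 0.29994521]
4.825 [-6.03162727e-01  5.40413122e-01  1.52420891e+00  1.74221578e-04
  1.07654064e+00 -2.57685444e+00]
cap ((0.5318546295166016, -0.3137032687664032), 0.039769046008586884) [ 0.53454084 -0.31167793  0.1903042 ]
ridge 1505 ((0.5319110751152039, -0.31384819746017456), (0.0618700310587883, 0.011742614209651947), 23.33279800415039) 0.06303899866839643
```

View pics/neck.png

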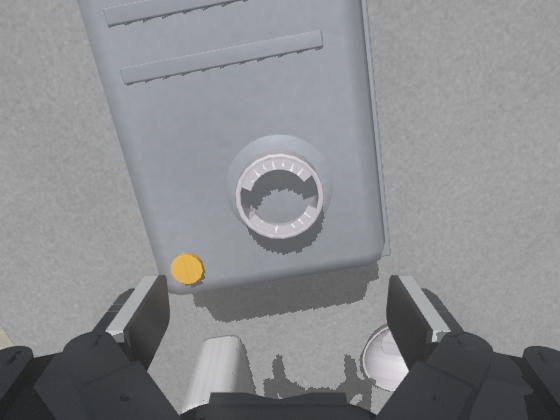

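View pics/cap.png

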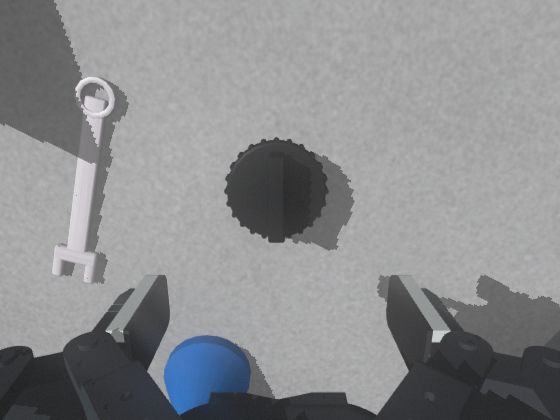

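Run:
```python
from h import *
from cell import r
import pickle
d=pickle.load(open("d0.pkl","rb"))["side"]; W=cloud(d); px=d["pixels"].astype(int)
m=(px[...,2]>px[...,0]+50)&(W[...,2]>.01)&(W[...,2]<.16)&(np.linalg.norm(W[...,:2]-[.53,-.31],axis=-1)<.25)&(d["depth"]>0)
f=W[m]; c=np.array(circ(f)[0]); print("funnel",circ(f),f[:,2].max())
v=R.from_euler('z',-203,degrees=True).apply([*(c-[.532,-.3138]),0]); print("in tool-x/y(flipped)",v)
r.set_gripper(.55,60)
C=np.array([.5319,-.3138])
print(r.current_tool_pos())
r.move_to([*C,.12],rot(203.3)); r.move_linear([*C,.063],vel=.06); r.sleep(.2)
print(r.current_tool_pos(),r.current_contact_force())
```

```text
funnel ((0.7355721592903137, -0.29306158423423767), 0.040863242000341415) 0.13410610812939872
in tool-x/y(flipped) [-0.19549231  0.06045217  0.        ]
[ 0.53402767 -0.31243961  0.19000935]
[ 0.53201136 -0.31389249  0.06331944] [0.00642902 0.51687606 0.70433139]
```

Run:
```python
from h import *
from cell import r
import pickle
r.set_gripper(0,60); print(r.current_t(),r.current_opening(),r.current_finger_force(),r.current_contact_force())
p=r.current_tool_pos(); r.move_linear([p[0],p[1],.20],vel=.15); r.sleep(.2)
i,W,p=look("held"); pickle.dump((i,W,p),open("held.pkl","wb"))
T=R.from_quat(p[1]).inv().apply((W[i["depth"]>0]-p[0]))
T=T[(np.linalg.norm(T[:,:2],axis=1)<.07)]
g=T[(T[:,2]>.02)&(T[:,2]<.032)]; print("disc",len(g),circ(g),np.median(g[:,2]))
g=T[(T[:,2]>-.006)&(T[:,2]<.004)&(abs(T[:,1])<.02)];print("ridge",len(g), cv2.minAreaRect(g[:,:2].astype(np.float32)))
print(p,r.current_contact_force(),r.current_torque(),r.current_t(),r.current_opening())
t=r.current_t(); q=r.current_q(); q[5]+=np.radians(2); r.set_joints(q); print("step time",r.current_t()-t)
```

```text
7.4333 0.13054051569964367 59.311641454696655 [-0.81560165 -0.36498593  3.11852422]
disc 11984 ((0.00022028354578651488, 0.0007605173741467297), 0.0400221049785614) 0.026112131913158913
ridge 5631 ((0.0009909328073263168, 0.0027794446796178818), (0.03575030341744423, 0.06073426082730293), 69.70565795898438)
(array([ 0.53179489, -0.31377612,  0.19921842]), array([-2.01934190e-01,  9.79398880e-01,  4.66262827e-04, -4.47204061e-04])) [ 0.37877771 -0.15079485 -2.3575834 ] [-0.04894442 -0.00835753  0.06350411] 8.75 0.12348337728509601
step time 0.25
```

View pics/held.png

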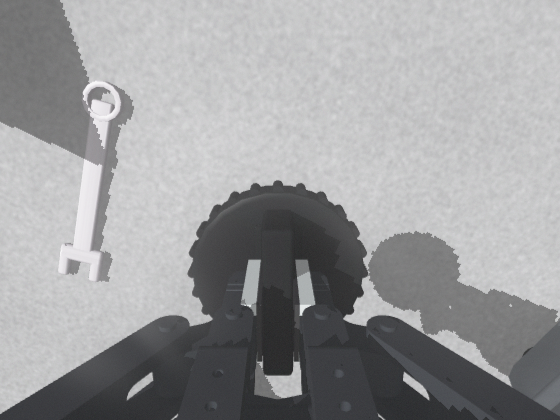

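```bash
cat >> h.py <<'E'
from cell import r
Y0=249.4
def go(x,y,z,yaw):
    q=r.inverse_kinematics([x,y,z],rot(yaw)); r.set_joints(q)
E
python3 - <<'E'
from h import *
import json
X,Y=.5374,.1769
p=r.current_tool_pos(); r.move_linear([p[0],p[1],.25],vel=.2)
r.move_to([X,Y,.26],rot(Y0)); r.move_linear([X,Y,.235],vel=.08); r.sleep(.4)
f0=np.array(r.current_contact_force()); m0=np.array(r.current_torque()); print(r.current_t(),f0,m0,r.current_tool_pos(),r.current_q()[5])
r.move_linear([X,Y,.211],vel=.04); r.sleep(.1)
z=.211
for k in range(12):
    f=np.array(r.current_contact_force())-f0; print(round(z,4),np.round(f,1),np.round(r.current_tool_pos(),4),np.round(np.array(r.current_torque())-m0,2))
    if np.linalg.norm(f)>2.5 or z<.2: break
    z-=.001; go(X,Y,z,Y0)
json.dump(dict(X=X,Y=Y,z=z,f0=f0.tolist(),m0=m0.tolist(),yaw=Y0),open("s.json","w")); print(r.current_t())
E
```

```text
12.05 [-0.83028092  0.66453024 -2.30565187] [ 0.0026238  -0.03205155 -0.00951673] [0.53745981 0.17694968 0.23520863] -2.546326927579724
0.211 [ 0.5 -0.6  0.2] [0.5375 0.1769 0.2113] [0.02 0.03 0.11]
0.21 [ 1.3 -0.6  0. ] [0.5374 0.1769 0.21  ] [0.05 0.03 0.04]
0.209 [ 0.5 -0.4 -0.3] [0.5374 0.1769 0.2089] [-0.    0.05  0.03]
0.208 [ 1.6 -1.3  0.2] [0.5374 0.1769 0.2079] [-0.01  0.01 -0.01]
0.207 [ 0.1 -0.8  0.4] [0.5374 0.1769 0.2069] [0.01 0.02 0.02]
0.206 [ 0.8 -0.1  2.6] [0.5376 0.1769 0.2062] [-0.05  0.05  0.04]
14.15
```

```bash
cat > srch.py <<'E'
from h import *
import json
s=json.load(open("s.json")); X,Y,z,yaw=s["X"],s["Y"],s["z"],s["yaw"]; f0=np.array(s["f0"]); m0=np.array(s["m0"])
log=[]; drop=None
while r.current_t()<45:
    f=np.array(r.current_contact_force())-f0; m=np.array(r.current_torque())-m0; tz=r.current_tool_pos()[2]
    log.append((yaw,z*1e3,tz*1e3,f[2],np.hypot(f[0],f[1]),m[2]))
    if abs(f[2])>9 or np.hypot(f[0],f[1])>12: print("FORCE",f); break
    if tz<.2025:
        drop=yaw
        break
    if f[2]<1.5: z-=.0007
    else:
        z+=float(np.clip(.0002*(f[2]-3.5),-.0003,.0006)); yaw-=3
    if yaw<Y0-165: break
    go(X,Y,z,yaw)
L=np.array(log); print(np.round(L[::4] if len(L)>40 else L,2).tolist()); print(np.round(L[-8:],2).tolist(),drop,r.current_t())
s.update(z=z,yaw=yaw,drop=drop); json.dump(s,open("s.json","w"))
E
python3 srch.py
```

```text
[[249.4, 206.0, 206.23, 2.62, 0.82, 0.04], [246.4, 205.82, 206.16, 4.49, 1.46, 0.02], [243.4, 206.02, 206.2, 5.04, 1.27, -0.01], [240.4, 206.33, 206.23, 2.49, 2.14, -0.05], [237.4, 206.13, 206.21, 3.78, 1.52, 0.03], [234.4, 206.18, 206.24, 3.41, 2.17, -0.02], [231.4, 206.17, 206.2, 4.61, 0.86, 0.0], [228.4, 206.39, 206.22, 1.73, 1.41, 0.01], [225.4, 206.09, 206.19, 4.79, 0.91, -0.0], [222.4, 206.35, 206.22, 2.63, 0.7, 0.02], [219.4, 206.17, 206.21, 3.65, 0.41, 0.01], [216.4, 206.2, 206.23, 3.69, 1.21, 0.02], [213.4, 206.24, 206.26, 3.37, 1.77, -0.01], [210.4, 206.22, 206.24, 2.98, 0.91, 0.0], [207.4, 206.11, 206.21, 3.76, 1.2, -0.0], [204.4, 206.16, 206.19, 4.16, 0.95, -0.01], [201.4, 206.3, 206.23, 3.26, 0.27, 0.0], [198.4, 206.25, 206.21, 3.95, 1.54, 0.02], [195.4, 206.34, 206.24, 2.32, 1.03, -0.02], [192.4, 206.1, 206.2, 4.2, 1.44, 0.04], [189.4, 206.24, 206.21, 3.55, 2.75, -0.01], [186.4, 206.25, 206.22, 1.96, 1.31, 0.01], [183.4, 205.95, 206.14, 5.9, 1.1, 0.0], [180.4, 206.43, 206.23, 0.91, 0.46, 0.03], [180.4, 205.73, 206.1, 6.69, 1.38, 0.04], [177.4, 206.33, 206.21, 2.38, 0.77, -0.03], [174.4, 206.11, 206.14, 3.26, 1.85, -0.03], [171.4, 206.06, 206.1, 3.09, 1.01, -0.0], [168.4, 205.98, 205.92, 3.7, 0.88, -0.04], [165.4, 206.02, 205.71, 0.08, 1.24, -0.01], [165.4, 205.32, 205.11, 0.13, 0.6, 0.02], [165.4, 204.62, 204.54, 0.12, 1.37, -0.01], [165.4, 203.92, 203.9, -0.32, 0.69, -0.04], [165.4, 203.22, 203.17, 0.35, 0.97, 0.01], [165.4, 202.52, 202.5, 0.14, 0.76, -0.03], [165.4, 201.82, 201.75, 0.75, 0.8, -0.01]]
[[168.4, 205.98, 205.92, 3.7, 0.88, -0.04], [165.4, 206.02, 205.71, 0.08, 1.24, -0.01], [165.4, 205.32, 205.11, 0.13, 0.6, 0.02], [165.4, 204.62, 204.54, 0.12, 1.37, -0.01], [165.4, 203.92, 203.9, -0.32, 0.69, -0.04], [165.4, 203.22, 203.17, 0.35, 0.97, 0.01], [165.4, 202.52, 202.5, 0.14, 0.76, -0.03], [165.4, 201.82, 201.75, 0.75, 0.8, -0.01]] 165.4 22.9
```

```bash
cat > turn.py <<'E'
from h import *
import json,sys
s=json.load(open("s.json")); X,Y,z,yaw=s["X"],s["Y"],s["z"],s["yaw"]; f0=np.array(s["f0"]); m0=np.array(s["m0"])
lim=s["drop"]-float(sys.argv[1]); log=[]; pk=0
def rd():
    f=np.array(r.current_contact_force())-f0; m=np.array(r.current_torque())-m0
    log.append((yaw,z*1e3,r.current_tool_pos()[2]*1e3,f[2],np.hypot(f[0],f[1]),m[2])); return f,m
while z>.1968:
    z=max(z-.001,.1967); go(X,Y,z,yaw); f,m=rd()
    if f[2]>14: break
n=len(log)
while yaw>lim and r.current_t()<60:
    yaw-=2; go(X,Y,z,yaw); f,m=rd()
    if abs(f[2])>18 or np.hypot(f[0],f[1])>20: print("FORCE",f); break
    pk=max(pk,m[2])
    if pk>.2 and m[2]<pk-.12: print("click?",yaw); break
print(np.round(log,2).tolist(),r.current_t())
s.update(z=z,yaw=yaw); json.dump(s,open("s.json","w"))
E
python3 turn.py 100
```

```text
click? 95.4
[[165.4, 200.82, 200.74, -0.05, 0.67, -0.04], [165.4, 199.82, 200.05, 2.94, 0.69, -0.03], [165.4, 198.82, 199.06, 5.76, 1.24, -0.01], [165.4, 197.82, 198.06, 7.05, 0.22, 0.07], [165.4, 196.82, 197.13, 8.77, 1.57, 0.02], [165.4, 196.7, 197.09, 8.85, 1.0, -0.01], [163.4, 196.7, 197.13, 9.22, 1.62, -0.02], [161.4, 196.7, 197.14, 8.75, 1.26, -0.03], [159.4, 196.7, 197.17, 8.82, 0.98, 0.04], [157.4, 196.7, 197.16, 8.6, 1.08, 0.01], [155.4, 196.7, 197.15, 8.23, 1.49, -0.02], [153.4, 196.7, 197.17, 8.34, 0.33, -0.0], [151.4, 196.7, 197.15, 8.2, 1.35, -0.02], [149.4, 196.7, 197.17, 8.87, 0.81, 0.01], [147.4, 196.7, 197.16, 9.79, 2.12, -0.07], [145.4, 196.7, 197.14, 7.92, 1.45, -0.02], [143.4, 196.7, 197.14, 8.8, 1.86, 0.03], [141.4, 196.7, 197.17, 8.79, 1.35, -0.01], [139.4, 196.7, 197.13, 8.75, 1.43, -0.04], [137.4, 196.7, 197.16, 8.24, 1.6, -0.04], [135.4, 196.7, 197.16, 8.24, 1.2, -0.01], [133.4, 196.7, 197.16, 8.89, 0.51, -0.06], [131.4, 196.7, 197.15, 8.09, 1.6, 0.02], [129.4, 196.7, 197.15, 9.39, 0.25, 0.03], [127.4, 196.7, 197.15, 8.38, 0.57, -0.04], [125.4, 196.7, 197.16, 8.97, 1.49, 0.02], [123.4, 196.7, 197.15, 8.9, 0.9, 0.02], [121.4, 196.7, 197.16, 8.14, 2.24, -0.02], [119.4, 196.7, 197.17, 8.37, 2.12, -0.01], [117.4, 196.7, 197.14, 8.0, 1.28, -0.03], [115.4, 196.7, 197.13, 8.94, 1.44, 0.03], [113.4, 196.7, 197.14, 9.54, 0.31, -0.03], [111.4, 196.7, 197.16, 8.86, 0.49, -0.11], [109.4, 196.7, 197.16, 9.41, 1.2, -0.06], [107.4, 196.7, 197.14, 8.53, 0.75, 0.0], [105.4, 196.7, 197.15, 7.53, 1.12, -0.0], [103.4, 196.7, 197.18, 8.5, 1.56, 0.09], [101.4, 196.7, 197.19, 7.55, 2.49, 0.26], [99.4, 196.7, 197.19, 6.84, 3.2, 0.24], [97.4, 196.7, 197.17, 7.65, 2.16, 0.16], [95.4, 196.7, 197.21, 8.08, 2.06, 0.05]] 33.15
```

```bash
python3 turn.py 96
```

```text
click? 77.4
[[93.4, 196.7, 197.16, 8.55, 1.19, -0.06], [91.4, 196.7, 197.14, 9.03, 2.17, -0.0], [89.4, 196.7, 197.14, 8.39, 0.77, -0.04], [87.4, 196.7, 197.15, 9.17, 0.77, -0.03], [85.4, 196.7, 197.17, 9.13, 1.13, -0.03], [83.4, 196.7, 197.2, 8.65, 1.75, 0.09], [81.4, 196.7, 197.22, 8.13, 3.22, 0.24], [79.4, 196.7, 197.18, 7.54, 3.02, 0.32], [77.4, 196.7, 197.19, 7.44, 2.36, 0.17]] 35.4
```

Run:
```python
from h import *
import json
s=json.load(open("s.json")); X,Y,z,yaw=s["X"],s["Y"],s["z"],s["yaw"]
for k in range(3):
    yaw-=2; go(X,Y,z,yaw); print(yaw,r.current_torque()[2]-s["m0"][2],r.current_contact_force()[2]-s["f0"][2])
r.set_gripper(.6); r.move_linear([X,Y,.33],vel=.12); r.sleep(.3)
i,W,p=look("done"); q=W[i["depth"]>0]; q=q[np.linalg.norm(q[:,:2]-[X,Y],axis=1)<.06]
b=q[q[:,2]>.185]; print(cv2.minAreaRect(b[:,:2].astype(np.float32)),np.median(b[:,2]))
t=b[b[:,2]>.193]; A=np.c_[t[:,:2]-[X,Y],np.ones(len(t))]; print("top plane",np.linalg.lstsq(A,t[:,2],rcond=None)[0])
d=q[(q[:,2]>.165)&(q[:,2]<.175)]; A=np.c_[d[:,:2]-[X,Y],np.ones(len(d))]; print("disc",np.median(d[:,2]),np.linalg.lstsq(A,d[:,2],rcond=None)[0],circ(d))
print(r.current_t(),r.current_contact_force())
```

```text
75.4 0.005280653694559937 7.683827582491726
73.4 -0.08882088174956213 8.179384140706306
71.4 -0.05271053042206479 8.497000923038335
((0.5377501845359802, 0.17680256068706512), (0.0610046349465847, 0.11873305588960648), 89.31925964355469) 0.3689461176206203
top plane [0.52305123 1.54762106 0.34898642]
disc 0.17128643966413598 [-0.00436468 -0.00227167  0.17121329] ((0.5367757081985474, 0.1761200726032257), 0.04022291302680969)
38.225 [ 0.11580495 -0.43554011 -0.32937732]
```

View pics/done.png

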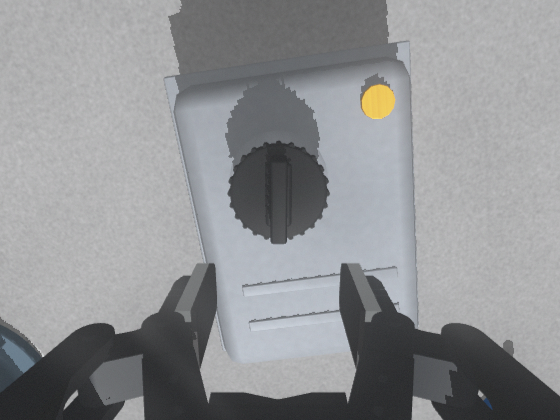

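The picture shows the cap centred on the neck at (279,192). Its disc top is at 171.3 mm against an expected 171 mm, and it is level. The gripper is clear of it.

```bash
python3 -c "
from cell import r
print(r.hand_in())"
```

```text
the job is handed in; nothing more can be done
None
```

The cap is locked down level on the filler neck after two felt ratchet clicks; I let go at about 38 s, clear of the other bench items, and handed the job in.

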